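# Take the spent in-line filter off its quick coupler

## Robot

A 7-joint arm with a two-finger parallel gripper is mounted at the origin on a cart in front of the work surface, level with it; the furniture and walls round the work are solid. World frame = base frame: x ahead of the robot, y to its left, z up, the work surface at z = 0. Lengths are in m, angles in rad, forces in N, time in s.
With the tool pointing down it reaches from about 0.425 to 0.925 m from the base axis. Payload 6.8 kg.
Tool frame: the origin (TCP) lies at the very end of the fingers, on their centre line; the grasp point (between the pads) lies 19 mm behind it; z points along the fingers, y is the line along which they close (so a half turn about z gives the same grasp; the last joint's range is limited). The gripper opens to 85 mm and grips with 20 to 120 N. Pads are 22 mm wide; open, the fingers measure 114 mm over their backs; the gripper's body (76 mm by 85 mm) begins 54 mm behind the grasp point. The pads swing forward as they close: fully open they stand 13 mm farther back than shut.
Start: joints at [1.162, 0.477, 0.022, 1.555, -0.011, 1.109, -0.083], TCP at [0.2, -0.645, 0.231] pointing down, gripper open.
Joint ranges: [-2.96, 2.96], [-0.34, 2.1], [-1.41, 1.46], [0.24, 2.44], [-1.37, 4.51], [0.17, 1.92], [-2.96, 2.96]. Speed limits (rad/s): [2.39, 2.39, 3.14, 3.14, 3.14, 3.14, 3.14].

## Interface

Orientations are given as a rotation vector (axis times angle).
In Python, from bench import r gives the robot as it stands.
- The arm moves only by the tool play_rows, never from a script. Its argument "targets" is text: rows parted by semicolons, each of 5 numbers parted by spaces: the closure, from -1 (fully open) to 1 (shut), then the shift along the tool's x, y, z in m, then the turn about the tool's z in rad. In form: gripper dx dy dz spin; .... A call has 1 to 8 rows; each row is the pose to reach, as a shift and turn from the pose commanded when the call began, along the tool's axes at that moment; what a row does not reach only later rows make up. A row lasts 1/12 s, in which the tool goes at most 41.7 mm and 7.16 degrees, less where a joint would pass 70% of its speed; a pose out of reach is approached as far as the arm can. A call with a gripper value outside its range is refused whole. The fingers move at their own pace and stop on an object; "squeeze" is the grip in N (left out, the last holds). Time passes only in rows, so rows that repeat a pose let the fingers close. It gives the time, the measured TCP pose, the force, the opening and the grip force at its end, in the units of the state.
- r.get_obs(): the state, without advancing time (a new reading comes with each control period).
- r.grab_frame(name): name is "scene" or "top" or "wrist"; returns the picture (480x640x3 uint8, red, green, blue); there is no depth.
- r.camera_info(name): a dict with "fov_y" (degrees; the focal length in pixels is half the picture's height over the tangent of half this angle, whatever the lens; pixels are square), "cx", "cy" (the principal point, pixels), "position" and "rotation" of the camera in the world. Camera axes: x right, y down, z forward; pixel columns grow to the right and rows downward; lengths in m; the calibration is good to about 2 mm. A picture is of the moment at which its call begins: read the wrist's pose just before it. camera_info takes no time and is no camera call; for the wrist camera it gives the pose at the moment of the call.
- r.hand_in(): hands the job in; it is judged then, once.
The state is a dict: "clock": time; "joints": joint angles; "qvel": joint speeds; "tau": joint torques, N m; "tcp_pos": TCP position; "orientation": TCP orientation; "contact_force": force on the tool from outside, world axes, zero at the start; "moment": the same for the moment, N m; "grip_width": finger opening in m; "gripper_force": force on a finger pad.
Only numpy, scipy, OpenCV 4.12 (cv2) and the standard library are available. Lean on these libraries where they do the work, as an engineer would, in place of code of your own. Each camera call takes 0.05 s, during which the arm holds its last target. There are 200 camera calls.

## Task

The in-line gas filter on the two-outlet manifold is spent and the line is already vented: unlock it by pulling its coupler's spring sleeve back towards the rail until the filter pops out, and let the sleeve snap fully forward again. Then draw the loosened filter straight out of the coupler and lay it down flat in the steel tray. Leave the short blanking plug locked in the other coupler, and do not shove the other things on the worktop about.

Things in the scene. Friction and masses are not known exactly. Their poses are not given: they have to be found in the camera images.
- manifold: Gas manifold fixed to the worktop: foot plate 90 x 250 mm, two posts, aluminium rail 240 mm long (top 122 mm high) with a gauge in the middle and two equal couplers on its front. Origin on the worktop under the rail's middle, z up; -x is where the couplers' mouths point. Couplers at y = +70 (left, seen facing along +x) and -70 mm, axes level along x, 100 mm high, mouths at x = -120 mm.
- left_mouth (a point): Centre of the left coupler's mouth, axes as the manifold's. Either coupler may hold the filter. Inside, two pawls lock the plug so firmly that pulling alone does not free it; they open when the sleeve is about 11 mm back, and a spring ejector then pushes the plug 18 mm out (along -x). There it stays, lying in the bore and drooping 2 or 3 degrees, until drawn 60 mm farther out along -x.
- right_mouth (a point): The same for the right coupler.
- sleeve_left (a joint): How far the left coupler's sleeve is pulled back, in m: 0 = fully forward (home), 0.014 = at its back stop. Back is towards the rail, the manifold's +x. Its spring resists with about 6 N at first and 12 N at the stop, and snaps it home when let go.
- sleeve_right (a joint): The same for the right coupler's sleeve.
- sleeve_left_grip (a point): Middle of the left sleeve, on the coupler's axis (23.5 mm behind the mouth when home); moves with the sleeve. Steel sleeve 45 mm long round the front of the coupler: waist 42 mm in diameter and 32 mm long between two end flanges 50 mm in diameter. The waist can be gripped from above, across the axis. Axes as the manifold's.
- sleeve_right_grip (a point): The same for the right sleeve.
- filter: In-line filter, 196 mm long, about 0.11 kg, locked in one coupler. Origin on its axis, at the coupler's mouth while locked; +x runs into the coupler. Plug end to x = +75 mm, up to 28 mm thick; outside, a 32 mm collar (x = -6 to -1 mm), square aluminium head 46 x 46 mm (x = -45 to -13, sides level and upright), grey ribbed bowl 43 mm in diameter (to x = -107), brass nozzle (to x = -121).
- filter_head (a point): Centre of the filter's square head, 46 mm wide and 32 mm long, best gripped from above, across the axis: 29 mm outside the mouth while locked, 47 mm when popped out. With the filter flat in the tray it is about 26 mm above the worktop (let go, the plug end may dip up to 10 degrees). Axes as the filter's.
- blank_plug: Short blanking plug locked in the other coupler; it stays there. Same plug end, with a round steel knob 38 mm in diameter; only 36 mm of it stand out of the mouth. Origin and x axis as the filter's.
- tray: Open steel instrument tray, 270 mm (its x) by 160 mm (its y), rim 31 mm high, walls and floor 3 mm, fixed on the worktop to the right of the manifold. Origin: centre of its underside.
- timer: White bench timer, 47 x 66 x 57 mm, loose bystander to the left of the manifold. Origin: centre of its underside.
- marker: Black marker pen 139 mm long lying in front of the manifold, bystander. Origin: centre of its underside.
- pliers: Side cutters with red handles, 171 mm long, 14 mm high, lying between manifold and tray, bystander. Origin: centre of its underside.
- wash_bottle: White bottle with blue cap, 68 mm in diameter, 170 mm high, bystander to the left of the manifold. Origin: centre of its underside.

How it is judged:
By the outcome, as a careful person would: the job done as asked, in the order asked, and still so for the second after the job is handed in, with the robot touching nothing.
It also fails if it takes over 50 s, if anything falls off the work surface, if the arm or the gripper's body presses on something with over 40 N, if the wrist force passes 120 N, or if a joint passes its speed limit or range.

## Working session

There is one attempt and no reset: what is moved stays moved. The work goes in short steps, Python scripts to look and compute and a tool call to move; the robot and the scene stay as the last step left them, time stands still between calls to the robot, and variables do not carry over. Pictures are saved under pics/ and viewed, at most 10 in all, crops included, and the job is handed in when it is done.

Besides the shell and the picture viewer there is one more tool, called after "Call:" as name(argument=value, ...) on one line, values as JSON. play_rows: Moves the arm, as the interface text tells. Its arguments: {"type":"object","properties":{"targets":{"type":"string"},"squeeze":{"type":"number"}},"required":["targets"]}

```bash
mkdir -p pics
cat > h.py <<'E'
import numpy as np, cv2
from bench import r
def ray(name,uv,ci=None):
    c=ci or r.camera_info(name); f=240/np.tan(np.radians(c["fov_y"])/2)
    d=np.array([(uv[0]-c["cx"])/f,(uv[1]-c["cy"])/f,1.]); R=np.array(c["rotation"])
    return np.array(c["position"]),R@(d/np.linalg.norm(d))
def onz(name,uv,z,ci=None):
    p,d=ray(name,uv,ci); return p+d*(z-p[2])/d[2]
def two(a,b):
    (p,d),(q,e)=a,b
    s,t=np.linalg.lstsq(np.c_[d,-e],q-p,rcond=None)[0]
    return (p+s*d+q+t*e)/2, np.linalg.norm(p+s*d-q-t*e)
def proj(name,P,ci=None):
    c=ci or r.camera_info(name); f=240/np.tan(np.radians(c["fov_y"])/2)
    v=np.array(c["rotation"]).T@(np.array(P)-np.array(c["position"]))
    return np.array([c["cx"]+f*v[0]/v[2],c["cy"]+f*v[1]/v[2]])
def save(name,fn):
    im=r.grab_frame(name); cv2.imwrite("pics/"+fn,im[:,:,::-1]); return im
E
python3 - <<'E'
from h import *
save("scene","s0.png");save("top","t0.png")
for n in("scene","top"):
    c=r.camera_info(n);print(n,c["fov_y"],c["position"],np.round(c["rotation"],3).tolist())
o=r.get_obs();print({k:np.round(v,3) for k,v in o.items()})
E
```

```text
scene 57.45008029114538 [0.16462216 0.32176131 0.70806419] [-1.049, 2.461, -1.002]
top 51.92483931468479 [ 0.4902749  -0.06276385  1.07757034] [-2.195, 2.16, -0.12]
{'clock': np.float64(0.1), 'joints': array([ 1.162,  0.478,  0.022,  1.556, -0.011,  1.109, -0.083]), 'qvel': array([ 0.001, -0.002, -0.001, -0.002, -0.   ,  0.002, -0.   ]), 'tau': array([ 4.0000e-03, -5.9776e+01,  1.6130e+00, -2.8196e+01,  1.3000e-02,
        5.0000e-03,  0.0000e+00]), 'tcp_pos': array([ 0.2  , -0.644,  0.23 ]), 'orientation': array([-3.105e+00, -4.700e-01,  1.000e-03]), 'contact_force': array([ 0.275,  0.222, -0.659]), 'moment': array([ 0.044, -0.014,  0.055]), 'gripper_force': np.float64(0.0), 'grip_width': np.float64(0.085)}
```

View pics/s0.png

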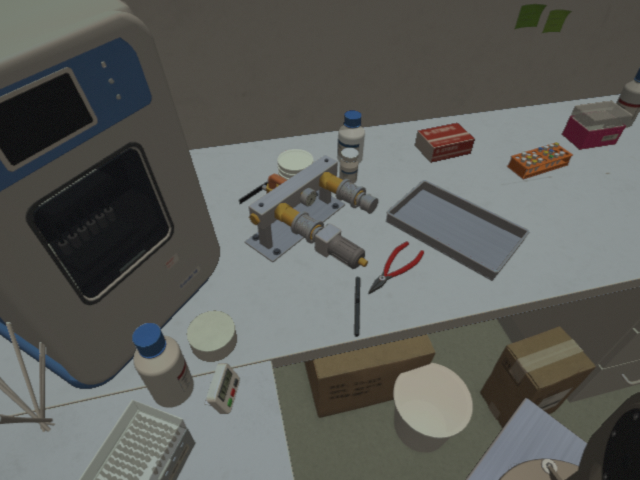

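View pics/t0.png

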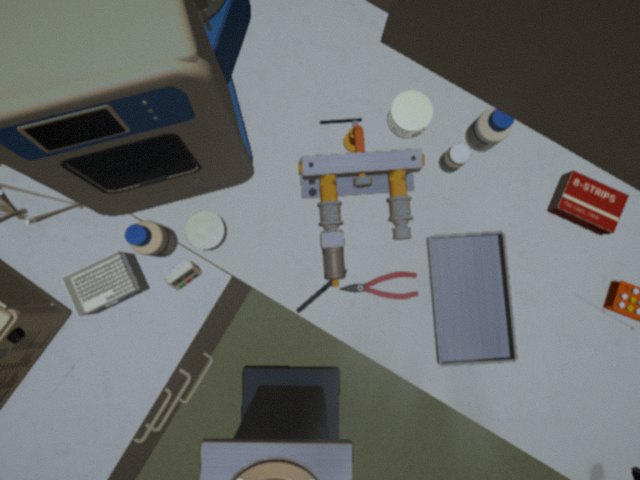

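Scene view: filter with its square head (328,240) and brass nozzle (363,262) in the near coupler, blank plug at (370,203). Top view: filter in the left coupler, head (332,240), nozzle (335,284), right knob (402,233), tray (470,298), and pliers/marker right by the nozzle.

```bash
sed -i 's/R=np.array(c\["rotation"\])/R=cv2.Rodrigues(np.array(c["rotation"]))[0]/; s/np.array(c\["rotation"\]).T@/cv2.Rodrigues(np.array(c["rotation"]))[0].T@/' h.py
python3 - <<'E'
from h import *
print(r.camera_info("top"),r.camera_info("wrist"))
t=cv2.imread("pics/t0.png");s=cv2.imread("pics/s0.png")
a=cv2.resize(t[140:300,290:430],None,fx=4,fy=3.75,interpolation=cv2.INTER_CUBIC)
a=cv2.resize(t[140:290,290:430],None,fx=4,fy=4,interpolation=cv2.INTER_CUBIC)
cv2.imwrite("pics/t0c.png",a)
b=cv2.resize(s[150:290,240:400],None,fx=4,fy=4,interpolation=cv2.INTER_CUBIC);cv2.imwrite("pics/s0c.png",b)
E
```

```text
{'fov_y': 51.92483931468479, 'cx': 315.57467762676515, 'cy': 232.92141948446493, 'position': array([ 0.4902749 , -0.06276385,  1.07757034]), 'rotation': array([-2.19475095,  2.16005434, -0.11985996])} {'fov_y': 63.40560716003237, 'cx': 322.8379499416284, 'cy': 238.02798720450497, 'position': array([ 0.26711644, -0.62380547,  0.37303519]), 'rotation': array([ 2.34104805, -1.72654299, -0.24298201])}
```

View pics/t0c.png

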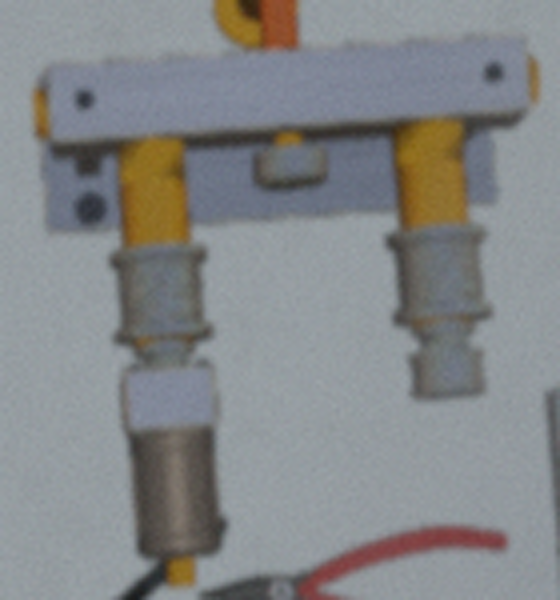

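View pics/s0c.png

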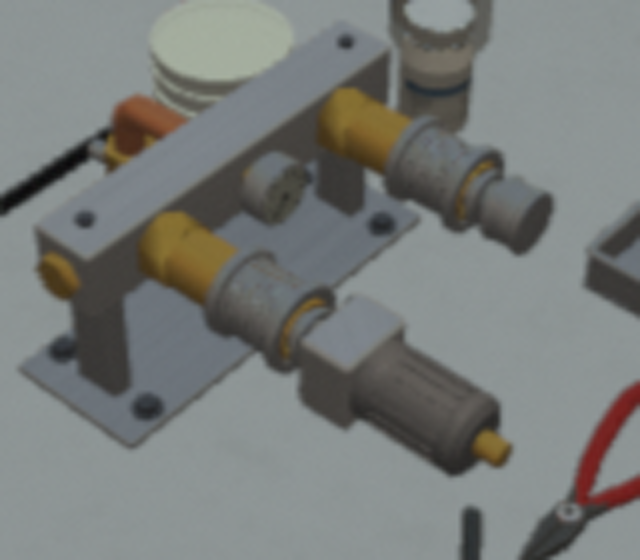

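Run:
```python
from h import *
T=lambda u,v:(290+(u+.5)/4-.5,140+(v+.5)/4-.5)
S=lambda u,v:(240+(u+.5)/4-.5,150+(v+.5)/4-.5)
P={k:onz("top",T(*uv),z) for k,uv,z in [("TL",(48,64),.122),("TR",(525,39),.122),("BL",(50,139),.122),("BR",(527,112),.122),("b1",(84,99),.122),("b2",(494,72),.122),
("hTL",(125,371),.123),("hTR",(213,367),.123),("hBL",(130,430),.123),("hBR",(215,428),.123),("noz",(182,584),.1),
("slbackL",(112,252),.1),("slbackR",(207,250),.1),("slfrL",(117,336),.1),("slfrR",(212,333),.1),
("srbackL",(388,232),.1),("srbackR",(484,230),.1),("srfrL",(394,318),.1),("srfrR",(492,313),.1),("knobL",(412,394),.1),("knobR",(485,392),.1)]}
for k,v in P.items(): print(k,v.round(4))
d=lambda a,b:np.linalg.norm(P[a]-P[b]).round(4)
print("rail",d("TL","TR"),d("BL","BR"),d("TL","BL"),"head",d("hTL","hTR"),d("hTL","hBL"),"flange",d("slbackL","slbackR"),d("srfrL","srfrR"))
for n in[("TL","TR"),("BL","BR"),("b1","b2")]:
    v=P[n[0]]-P[n[1]];print(np.degrees(np.arctan2(-v[0],v[1])))
# two-view
for k,a,b in[("b1",(84,99),(85,219)),("b2",(494,72),(346,42)),("nozzle",(182,584),(503,455)),("hcorner near BL?",(125,371),(302,345)),("hTR",(213,367),(350,296)),("hBR",(215,428),(405,328)),("hBL",(130,430),(356,364))]:
    p,e=two(ray("top",T(*a)),ray("scene",S(*b)));print(k,p.round(4),e.round(4))
for k,uv in[("tray1",(428,237)),("t2",(502,232)),("t3",(515,359)),("t4",(439,363))]:print(k,onz("top",uv,.031).round(3))
for k,uv in[("plierjoint",(361,288)),("h1",(416,274)),("h2",(416,295)),("tip",(341,288)),("mk1",(299,310)),("mk2",(334,280))]:print(k,onz("top",uv,.01).round(3))
```

```text
TL [ 0.7368 -0.0442  0.122 ]
TR [ 0.7539 -0.2808  0.122 ]
BL [ 0.6991 -0.0459  0.122 ]
BR [ 0.717  -0.2816  0.122 ]
b1 [ 0.7195 -0.0623  0.122 ]
b2 [ 0.7369 -0.2653  0.122 ]
hTL [ 0.5848 -0.0845  0.123 ]
hTR [ 0.5875 -0.1273  0.123 ]
hBL [ 0.5561 -0.0873  0.123 ]
hBR [ 0.5577 -0.1286  0.123 ]
noz [ 0.482  -0.1146  0.1   ]
slbackL [ 0.6469 -0.0776  0.1   ]
slbackR [ 0.6488 -0.1252  0.1   ]
slfrL [ 0.6046 -0.0807  0.1   ]
slfrR [ 0.6069 -0.1282  0.1   ]
srbackL [ 0.6595 -0.2162  0.1   ]
srbackR [ 0.6614 -0.2646  0.1   ]
srfrL [ 0.616  -0.2193  0.1   ]
srfrR [ 0.6194 -0.2685  0.1   ]
knobL [ 0.5779 -0.2283  0.1   ]
knobR [ 0.5796 -0.2648  0.1   ]
rail 0.2372 0.2364 0.0377 head 0.0429 0.0289 flange 0.0477 0.0493
4.136110171360687
4.3378403567360015
4.897030706038283
b1 [ 0.7188 -0.0625  0.1242] 0.0005
b2 [ 0.7363 -0.2651  0.1236] 0.0004
nozzle [ 0.4817 -0.1149  0.0995] 0.0008
hcorner near BL? [ 0.585  -0.085   0.1166] 0.0013
hTR [ 0.5897 -0.1261  0.1182] 0.0047
hBR [ 0.5582 -0.1289  0.1172] 0.0003
hBL [ 0.5545 -0.0886  0.1241] 0.004
tray1 [ 0.588 -0.316  0.031]
t2 [ 0.601 -0.475  0.031]
t3 [ 0.334 -0.497  0.031]
t4 [ 0.324 -0.337  0.031]
plierjoint [ 0.477 -0.175  0.01 ]
h1 [ 0.509 -0.294  0.01 ]
h2 [ 0.464 -0.294  0.01 ]
tip [ 0.476 -0.132  0.01 ]
mk1 [ 0.428 -0.043  0.01 ]
mk2 [ 0.493 -0.117  0.01 ]
```

```bash
cat >> h.py <<'E'
YAW=np.radians(4.5)
def go(p,yaw=YAW):
    o=r.get_obs(); R=cv2.Rodrigues(np.array(o["orientation"]))[0]
    d=R.T@(np.array(p)-o["tcp_pos"]); y=np.arctan2(R[1,0],R[0,0])
    print("t",o["clock"].round(2),"tcp",o["tcp_pos"].round(4),"yaw",np.degrees(y).round(2),"tilt",R[:,2].round(4),"w",o["grip_width"].round(4),"F",o["contact_force"].round(1))
    print("  shift",d.round(4),"spin",round(y-yaw,4))
E
python3 -c "
from h import *
go([.625,-.102,.215])"
```

```text
Traceback (most recent call last):
  File "h.py", line 23, in go
    print("t",o["clock"].round(2),"tcp",o["tcp_pos"].round(4),"yaw",np.degrees(y).round(2),"tilt",R[:,2].round(4),"w",o["grip_width"].round(4),"F",o["contact_force"].round(1))
              ^^^^^^^^^^^^^^^^
AttributeError: 'float' object has no attribute 'round'
```

```bash
sed -i 's/o\["clock"\].round(2)/round(float(o["clock"]),2)/; s/o\["grip_width"\].round(4)/round(float(o["grip_width"]),4)/' h.py
python3 -c "
from h import *
go([.625,-.102,.215])"
```

```text
t 0.1 tcp [ 0.1998 -0.6442  0.2304] yaw 17.23 tilt [-6.0e-04  1.5e-03 -1.0e+00] w 0.0854 F [ 0.3  0.2 -0.7]
  shift [ 0.5668 -0.3919  0.016 ] spin 0.2222
```

Call:
play_rows(targets="-1 0.02 -0.014 0 0.02; -1 0.05 -0.034 0 0.05; -1 0.08 -0.055 0 0.08; -1 0.11 -0.076 0 0.11; -1 0.14 -0.097 0 0.14; -1 0.17 -0.118 0 0.17; -1 0.20 -0.138 0 0.20; -1 0.23 -0.159 0 0.222")

```text
clock: 0.77
tcp_pos: [0.3732, -0.4231, 0.2311]
orientation: [-3.139, -0.121, 0.001]
contact_force: [-0.0, 0.2, -0.1]
grip_width: 0.085
gripper_force: 0.0
```

```bash
python3 -c "
from h import *
go([.625,-.102,.215])"
```

```text
t 0.77 tcp [ 0.3732 -0.4231  0.2311] yaw 4.42 tilt [-4.e-04  2.e-04 -1.e+00] w 0.085 F [-0.   0.2 -0.1]
  shift [ 0.2758 -0.3007  0.016 ] spin -0.0015
```

Call:
play_rows(targets="-1 0.025 -0.027 0 0; -1 0.05 -0.054 0 0; -1 0.075 -0.082 0 0; -1 0.1 -0.109 0 0; -1 0.125 -0.136 0 0; -1 0.15 -0.164 0 0; -1 0.175 -0.191 0 0; -1 0.2 -0.218 0 0")

```text
clock: 1.43
tcp_pos: [0.5554, -0.19, 0.231]
orientation: [-3.139, -0.124, 0.001]
contact_force: [0.5, -0.2, 0.6]
grip_width: 0.0855
gripper_force: 0.0
```

Call:
play_rows(targets="-1 0.025 -0.027 0 0; -1 0.05 -0.055 0.005 0; -1 0.07 -0.077 0.01 0; -1 0.076 -0.083 0.016 0; -1 0.076 -0.083 0.016 0; -1 0.076 -0.083 0.016 0")

```text
clock: 1.93
tcp_pos: [0.6232, -0.1035, 0.2144]
orientation: [3.139, 0.124, -0.004]
contact_force: [-0.5, -0.7, -0.0]
grip_width: 0.0851
gripper_force: 0.0
```

```bash
python3 -c "
from h import *
go([.625,-.102,.215]); c=r.camera_info('wrist'); print(c['position']); 
import pickle; pickle.dump(c,open('w0.pkl','wb')); save('wrist','w0.png')
for p in [[.6016,-.1027,.1],[.625,-.1009,.1],[.5727,-.105,.123],[.7267,-.1631,.122]]: print(proj('wrist',p,c))"
```

```text
t 1.93 tcp [ 0.6232 -0.1035  0.2144] yaw 4.53 tilt [-2.3e-03 -5.0e-04 -1.0e+00] w 0.0851 F [-0.5 -0.7 -0. ]
  shift [ 0.002  -0.0014 -0.0006] spin 0.0005
[ 0.69362486 -0.09802004  0.35686748]
[319.13243181 263.05566264]
[319.08011645 230.69867855]
[319.01103927 315.90970342]
[442.88083598  74.55027537]
```

View pics/w0.png

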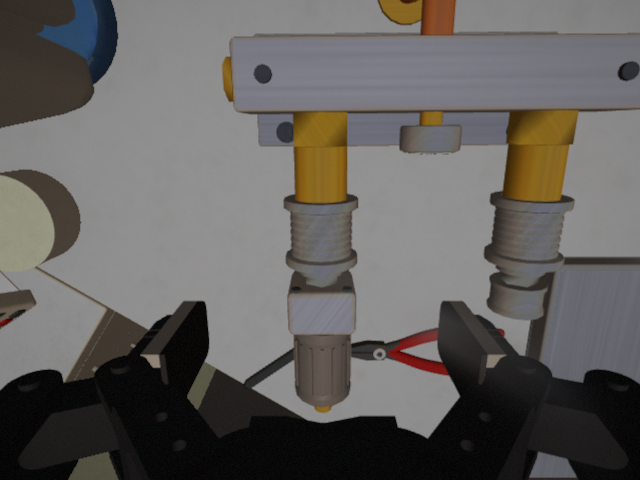

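Wrist view: sleeve flanges at rows ~203 and ~258, column ~320.5; the prediction for the sleeve middle was (319,231), so within ~1 mm. Checking the flange rows along the axis.

```bash
python3 -c "
from h import *
import pickle
c=pickle.load(open('w0.pkl','rb')); m=np.array([.6016,-.1027,0]); x=np.array([np.cos(YAW),np.sin(YAW),0])
for s,z in [(.046,.125),(.037,.125),(.0075,.125),(.001,.125),(.0395,.121),(.0075,.121)]: print(s,z,proj('wrist',m+s*x+[0,0,z],c))
g=cv2.imread('pics/w0.png',0); print(g[185:280,312:328].mean(1).round().astype(int).tolist())
go(m+.0235*x+[0,.0005,.081])"
```

```text
0.046 0.125 [318.5211961  205.43793368]
0.037 0.125 [318.57595259 219.89538041]
0.0075 0.125 [318.74767689 265.23603218]
0.001 0.125 [318.78399672 274.82561898]
0.0395 0.121 [318.62643785 214.48181803]
0.0075 0.121 [318.8080661  263.10023999]
[106, 106, 106, 106, 106, 106, 106, 106, 106, 107, 106, 106, 106, 106, 107, 107, 106, 93, 62, 58, 89, 107, 107, 107, 107, 107, 107, 107, 107, 96, 95, 107, 107, 104, 104, 104, 103, 106, 106, 106, 106, 105, 105, 104, 103, 105, 105, 105, 102, 102, 102, 102, 106, 106, 106, 104, 104, 104, 104, 107, 108, 108, 107, 107, 107, 107, 108, 109, 109, 109, 109, 107, 107, 107, 108, 108, 96, 74, 66, 67, 88, 106, 107, 107, 107, 107, 107, 107, 107, 106, 106, 107, 107, 106, 104]
t 1.98 tcp [ 0.623  -0.1048  0.2149] yaw 4.41 tilt [-0.0015 -0.0011 -1.    ] w 0.0854 F [-0.9  0.3 -0.4]
  shift [ 0.0025 -0.0044  0.1339] spin -0.0015
```

Call:
play_rows(targets="-1 0.002 -0.002 0.025 0; -1 0.002 -0.002 0.055 0; -1 0.002 -0.002 0.085 0; -1 0.002 -0.002 0.11 0; -1 0.002 -0.002 0.125 0; -1 0.002 -0.002 0.132 0; -1 0.002 -0.002 0.132 0; -1 0.002 -0.002 0.132 0")

```text
clock: 2.65
tcp_pos: [0.626, -0.1022, 0.0842]
orientation: [3.139, 0.121, 0.001]
contact_force: [0.6, -0.3, 0.0]
grip_width: 0.0854
gripper_force: 0.0
```

```bash
python3 -c "
from h import *
go([.625,-.102,.082]);import time
save('scene','s1.png');go([.625,-.102,.082])
save('scene','s1b.png');go([.625,-.102,.082])"
```

```text
t 2.65 tcp [ 0.626  -0.1022  0.0842] yaw 4.41 tilt [ 8.e-04 -7.e-04 -1.e+00] w 0.0854 F [ 0.6 -0.3  0. ]
  shift [-0.001  -0.0003  0.0022] spin -0.0016
t 2.7 tcp [ 0.6266 -0.1019  0.0849] yaw 4.43 tilt [ 2.2e-03 -6.0e-04 -1.0e+00] w 0.0857 F [ 0.1 -0.1 -0.3]
  shift [-0.0016 -0.      0.0028] spin -0.0012
t 2.75 tcp [ 0.6269 -0.1016  0.0851] yaw 4.46 tilt [ 2.8e-03 -6.0e-04 -1.0e+00] w 0.0856 F [ 0.1 -0.2  1.1]
  shift [-0.0019  0.0003  0.0031] spin -0.0008
```

Call:
play_rows(targets="-1 -0.0015 0 0.003 0; 1 -0.0015 0 0.003 0; 1 -0.0015 0 0.003 0; 1 -0.0015 0 0.003 0; 1 -0.0015 0 0.003 0; 1 -0.0015 0 0.003 0; 1 -0.0015 0 0.003 0; 1 -0.0015 0 0.003 0", squeeze=60)

```text
clock: 3.42
tcp_pos: [0.6247, -0.1021, 0.0811]
orientation: [3.138, 0.122, 0.001]
contact_force: [-1.8, -2.8, 5.8]
grip_width: 0.0411
gripper_force: 61.0
```

Width 41–42 mm: on the waist. Pull back 13 mm.

Call:
play_rows(targets="1 0.002 0 0 0; 1 0.004 0 0 0; 1 0.006 0 0 0; 1 0.008 0 0 0; 1 0.010 0 0 0; 1 0.012 0 0 0; 1 0.013 0 0 0; 1 0.013 0 0 0")

```text
clock: 4.08
tcp_pos: [0.6352, -0.1012, 0.081]
orientation: [3.138, 0.122, -0.007]
contact_force: [-10.6, -1.4, 13.1]
grip_width: 0.0411
gripper_force: 61.9
```

```bash
python3 -c "
from h import *
go([.638,-.101,.081]);im=save('scene','s2.png');cv2.imwrite('pics/s2c.png',cv2.resize(im[150:290,240:400,::-1],None,fx=4,fy=4,interpolation=cv2.INTER_CUBIC))"
```

```text
t 4.08 tcp [ 0.6352 -0.1012  0.081 ] yaw 4.46 tilt [-0.0044 -0.0017 -1.    ] w 0.0411 F [-10.6  -1.4  13.1]
  shift [ 0.0028  0.     -0.    ] spin -0.0007
```

View pics/s2c.png

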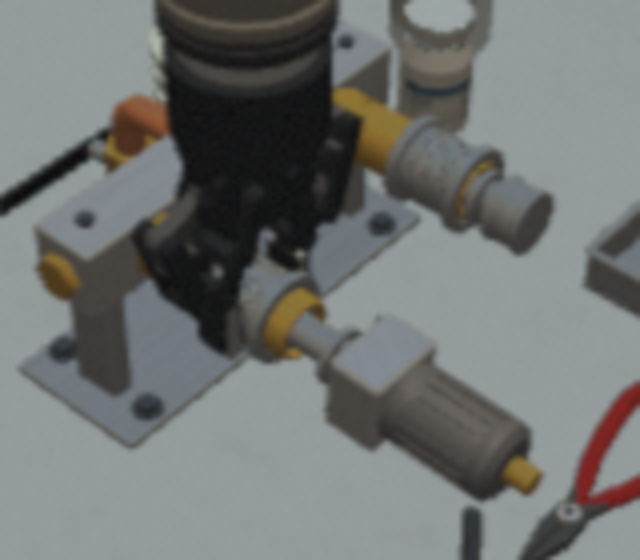

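The filter has popped out: nozzle moved from (503,455) to (533,477) in the crop, and the plug's neck shows. Release the sleeve and rise.

Call:
play_rows(targets="-1 0 0 0 0; -1 0 0 0 0; -1 0 0 0 0; -1 0 0 0 0; -1 -0.006 0 0 0; -1 -0.01 0 0 0; -1 -0.01 0 -0.02 0; -1 -0.01 0 -0.05 0")

```text
clock: 4.8
tcp_pos: [0.6242, -0.1004, 0.1277]
orientation: [-3.138, -0.124, 0.011]
contact_force: [0.9, -0.8, -0.2]
grip_width: 0.0855
gripper_force: 0.0
```

Call:
play_rows(targets="-1 0 0 -0.03 0; -1 0 0 -0.06 0; -1 0 0 -0.08 0; -1 0 0 -0.085 0; -1 0 0 -0.085 0; -1 0 0 -0.085 0")

```text
clock: 5.3
tcp_pos: [0.6266, -0.1006, 0.2143]
orientation: [-3.139, -0.124, 0.002]
contact_force: [-0.6, -0.7, -1.0]
grip_width: 0.0856
gripper_force: 0.0
```

```bash
python3 -c "
from h import *
c=r.camera_info('wrist'); save('wrist','w1.png')
m=np.array([.6016,-.1038,0]); x=np.array([np.cos(YAW),np.sin(YAW),0])
for s,z in [(.0395,.121),(.0075,.121),(-.031,.122),(-.063,.122)]: print(s,z,proj('wrist',m+s*x+[0,0,z],c))
go(m-.047*x+[0,0,.083])"
```

```text
0.0395 0.121 [324.64687727 220.4970789 ]
0.0075 0.121 [324.62540589 268.7231668 ]
-0.031 0.122 [324.60792313 323.16365087]
-0.063 0.122 [324.58919428 364.7339407 ]
t 5.35 tcp [ 0.6262 -0.1006  0.2136] yaw 4.52 tilt [-2.6e-03  1.0e-04 -1.0e+00] w 0.0853 F [ 0.7 -0.3  0.6]
  shift [-0.0714  0.0013  0.1308] spin 0.0003
```

View pics/w1.png

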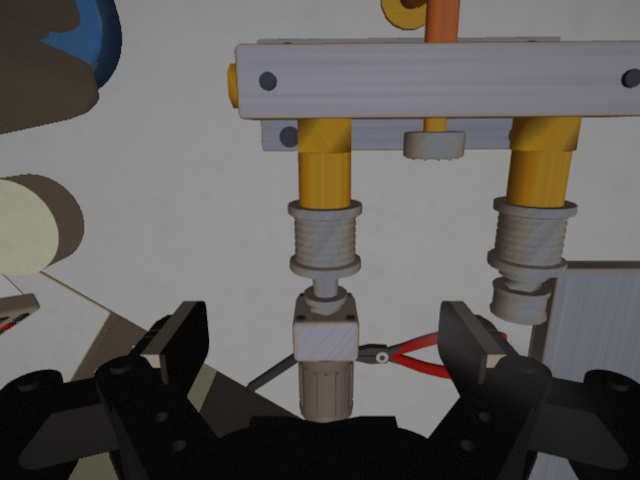

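Sleeve is home (waist edges rows 221/268 as predicted, like the right one); head top spans rows 319–360, column 325.5, as predicted within ~3 mm. Go to the head.

Call:
play_rows(targets="-1 -0.02 0.001 0 0; -1 -0.05 0.0015 0.005 0; -1 -0.069 0.0015 0.03 0; -1 -0.069 0.0015 0.06 0; -1 -0.069 0.0015 0.09 0; -1 -0.069 0.0015 0.115 0; -1 -0.069 0.0015 0.13 0; -1 -0.069 0.0015 0.13 0")

```text
clock: 6.02
tcp_pos: [0.5545, -0.1071, 0.0802]
orientation: [-3.137, -0.124, 0.015]
contact_force: [-0.0, -0.1, -0.1]
grip_width: 0.0854
gripper_force: 0.0
```

Call:
play_rows(targets="-1 0 0 0 0; 1 0 0 0 0; 1 0 0 0 0; 1 0 0 0 0; 1 0 0 0 0; 1 0 0 0 0; 1 0 0 0 0; 1 0 0 0 0", squeeze=50)

```text
clock: 6.68
tcp_pos: [0.5594, -0.1076, 0.0863]
orientation: [3.139, 0.124, 0.003]
contact_force: [-1.5, 0.6, 5.7]
grip_width: 0.0452
gripper_force: 55.2
```

Call:
play_rows(targets="1 -0.006 0 0 0; 1 -0.016 0 0 0; 1 -0.028 0 0 0; 1 -0.04 0 0 0; 1 -0.052 0 0 0; 1 -0.064 0 0 0; 1 -0.076 0 0 0; 1 -0.084 0 0 0")

```text
clock: 7.35
tcp_pos: [0.4722, -0.1144, 0.0847]
orientation: [-3.139, -0.123, 0.005]
contact_force: [-0.9, -0.3, -1.1]
grip_width: 0.0456
gripper_force: 54.5
```

```bash
python3 -c "
from h import *
go([.456,-.406,.19]);im=save('scene','s3.png');cv2.imwrite('pics/s3c.png',cv2.resize(im[150:290,240:400,::-1],None,fx=4,fy=4,interpolation=cv2.INTER_CUBIC))"
```

```text
t 7.35 tcp [ 0.4722 -0.1144  0.0847] yaw 4.48 tilt [-0.0029 -0.     -1.    ] w 0.0456 F [-0.9 -0.3 -1.1]
  shift [-0.0392  0.2894 -0.1052] spin -0.0003
```

View pics/s3c.png

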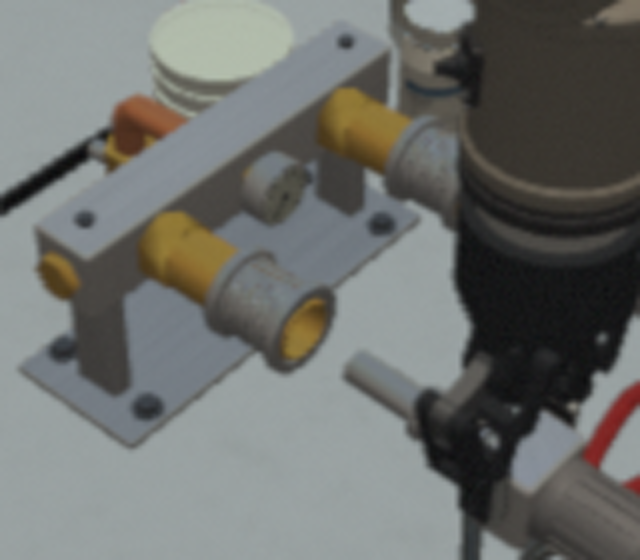

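The plug end is clear of the mouth (at (360,370) in the crop) and held about level; sleeve home. Lift, then carry over.

Call:
play_rows(targets="1 0 0 -0.02 0; 1 0 0 -0.045 0; 1 -0.002 0 -0.075 0; 1 -0.005 0.005 -0.1 0; 1 -0.01 0.025 -0.105 0; 1 -0.015 0.055 -0.105 0; 1 -0.02 0.09 -0.105 0; 1 -0.024 0.125 -0.105 0")

```text
clock: 8.07
tcp_pos: [0.4605, -0.2416, 0.1906]
orientation: [3.139, 0.126, 0.0]
contact_force: [0.5, -0.2, -1.2]
grip_width: 0.0451
gripper_force: 54.5
```

Call:
play_rows(targets="1 -0.002 0.03 0 0; 1 -0.004 0.06 0 0; 1 -0.006 0.09 0 0; 1 -0.008 0.12 0 0; 1 -0.01 0.145 0 0; 1 -0.011 0.16 0 0; 1 -0.011 0.164 0 0; 1 -0.011 0.164 0 0")

```text
clock: 8.73
tcp_pos: [0.4626, -0.4053, 0.1898]
orientation: [-3.139, -0.122, 0.001]
contact_force: [1.1, -0.5, -1.8]
grip_width: 0.0453
gripper_force: 54.5
```

```bash
python3 -c "
from h import *
go([.460,-.406,.011]);save('scene','s4.png')"
```

```text
t 8.73 tcp [ 0.4626 -0.4053  0.1898] yaw 4.44 tilt [-6.e-04  7.e-04 -1.e+00] w 0.0453 F [ 1.1 -0.5 -1.8]
  shift [-0.0025  0.0007  0.1788] spin -0.001
```

View pics/s4.png

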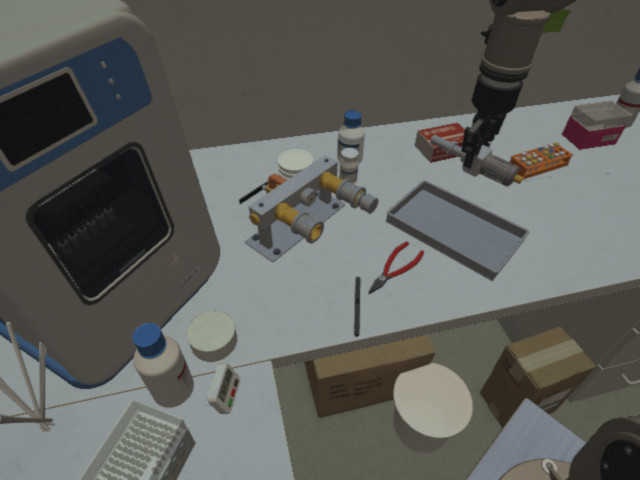

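Call:
play_rows(targets="1 -0.001 0 0.025 0; 1 -0.002 0 0.055 0; 1 -0.002 0 0.085 0; 1 -0.002 0 0.115 0; 1 -0.002 0 0.14 0; 1 -0.002 0 0.158 0; 1 -0.002 0 0.167 0; 1 -0.002 0 0.167 0")

```text
clock: 9.45
tcp_pos: [0.4604, -0.4023, 0.0215]
orientation: [-3.136, -0.127, 0.004]
contact_force: [-1.7, 0.4, -1.1]
grip_width: 0.0453
gripper_force: 54.5
```

Call:
play_rows(targets="1 0 0 0.002 0; 1 0 0 0.004 0; 1 0 0 0.006 0; 1 0 0 0.008 0; 1 0 0 0.008 0")

```text
clock: 9.87
tcp_pos: [0.4616, -0.4057, 0.0165]
orientation: [3.138, 0.124, 0.002]
contact_force: [0.1, 1.1, 3.0]
grip_width: 0.0454
gripper_force: 55.1
```

Call:
play_rows(targets="1 0 0 0.002 0; 1 0 0 0.003 0; 1 0 0 0.004 0; 1 0 0 0.004 0")

```text
clock: 10.2
tcp_pos: [0.4631, -0.4059, 0.0152]
orientation: [3.137, 0.124, 0.006]
contact_force: [-2.9, 5.6, 24.2]
grip_width: 0.0454
gripper_force: 58.4
```

Contact with the floor; release gently and rise.

Call:
play_rows(targets="1 0 0 -0.002 0; 0.2 0 0 -0.002 0; -0.3 0 0 -0.002 0; -1 0 0 -0.002 0; -1 0 0 -0.002 0; -1 0 0 -0.002 0; -1 0 0 -0.02 0; -1 0 0 -0.05 0")

```text
clock: 10.87
tcp_pos: [0.4585, -0.4034, 0.0584]
orientation: [-3.135, -0.124, 0.009]
contact_force: [-0.1, -1.4, 0.6]
grip_width: 0.0853
gripper_force: 0.0
```

Call:
play_rows(targets="-1 0 0 -0.03 0; -1 0 0 -0.06 0; -1 0 0 -0.09 0; -1 0 0 -0.12 0; -1 0 0 -0.13 0; -1 0 0 -0.13 0")

```text
clock: 11.37
tcp_pos: [0.4622, -0.4064, 0.1944]
orientation: [3.136, 0.123, 0.007]
contact_force: [-0.1, 0.3, -0.8]
grip_width: 0.0856
gripper_force: 0.0
```

```bash
python3 -c "
from h import *
go([.460,-.406,.2]);save('scene','s5.png')"
```

```text
t 11.37 tcp [ 0.4622 -0.4064  0.1944] yaw 4.5 tilt [ 0.0046 -0.0035 -1.    ] w 0.0856 F [-0.1  0.3 -0.8]
  shift [-0.0022 -0.0006 -0.0056] spin -0.0
```

View pics/s5.png

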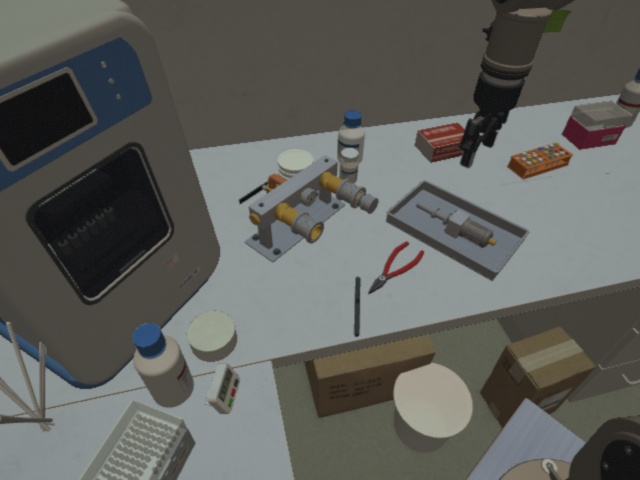

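The filter lies in the tray (head at (458,222)) with everything else unmoved and the gripper clear; handing in.

```bash
python3 -c "
from bench import r
print(r.hand_in())"
```

```text
the job is handed in; nothing more can be done
None
```

The filter is unlocked, drawn out and lying flat in the steel tray; its sleeve snapped home, the blanking plug is still in its coupler, nothing else looked moved in the last picture, and the job was handed in at about 11.4 s of robot time (no verdict returned).

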